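# Third hand at the pinning jig

## Robot

A 6-joint arm with a two-finger parallel gripper is mounted at the origin on a cart in front of the work surface, level with it; the furniture and walls round the work are solid. World frame = base frame: x ahead of the robot, y to its left, z up, the work surface at z = 0. Lengths are in m, angles in rad, forces in N, time in s.
With the tool pointing down it reaches from about 0.4 to 0.925 m from the base axis. Payload 12.5 kg.
Tool frame: the origin (TCP) lies at the very end of the fingers, on their centre line; the grasp point (between the pads) lies 19 mm behind it (tcp_to_grasp is the distance from the TCP to the grasp point, in m); z points along the fingers, y is the line along which they close (so a half turn about z gives the same grasp; the last joint's range is limited). The gripper opens to 95 mm and grips with 3 to 60 N. Pads are 20 mm wide; open, the fingers measure 119 mm over their backs; the gripper's body (75 mm by 180 mm) begins 59 mm behind the grasp point.
Start: joints at [-1.275, 0.491, 1.559, -0, 1.092, -0.106], TCP at [0.244, -0.575, 0.215] pointing down, gripper open.
Joint ranges: [-3.1, 3.1], [-0.84, 2.19], [0.05, 2.79], [-1.13, 4.28], [0.06, 2.93], [-2.69, 2.69]. Speed limits (rad/s): [2.22, 2.22, 2.79, 3.14, 3.14, 3.14].

## Interface

Orientations are given as a unit quaternion [w, x, y, z].
In Python, from cell import * gives the robot as it stands.
- The arm moves only by the tool apply_moves, never from a script. Its argument "motion" is a list that holds one entry, the list of rows, each a list of 5 numbers: the closure, from 0 (fully open) to 1 (shut), then the shift along the tool's x, y, z in mm, then the turn about the tool's z in rad. A call has 1 to 12 rows; each row shifts and turns the commanded pose from where the row before left it, along the tool's axes as they then stand; what a row does not reach is not made up. A row lasts 1/12 s, in which the tool goes at most 41.7 mm and 7.16 degrees, less where a joint would pass 70% of its speed; a pose out of reach is approached as far as the arm can. A call with a gripper value outside its range is refused whole. The fingers move at their own pace and stop on an object; "newtons" is the grip in N (left out, the last holds). Time passes only in rows, so rows that do not move let the fingers close. It gives the time, the measured TCP pose, the force, the opening and the grip force at its end, in the units of the state.
- state(): the state, without advancing time (a new reading comes with each control period).
- camera(name): name is "scene" or "top" or "wrist"; returns the picture (480x640x3 uint8, red, green, blue); there is no depth.
- camera_model(name): a dict with "K" (3x3 intrinsics, pixels), "T" (4x4, takes a point from camera to world coordinates). Camera axes: x right, y down, z forward; pixel columns grow to the right and rows downward; lengths in m; the calibration is good to about 2 mm. A picture is of the moment at which its call begins: read the wrist's pose just before it. camera_model takes no time and is no camera call; for the wrist camera it gives the pose at the moment of the call.
- job_done(): hands the job in; it is judged then, once.
Trained networks look in the newest picture that a camera, given by its name, has taken for a name from the list of things; names that differ only in an ending like _2 or _b are one class to them, and where a whole thing is asked for, a point or a joint stands for the part that bears it (a point fixed in the world has none). Each returns a list of dicts, best first, with "conf" (0 to 1); they miss things now and then, are a little off and sometimes report something else, mostly with a low value. They report only what shows in the picture. A call takes as long as a camera call. They do not tell look-alikes from the thing itself.
- spot_in(camera, target): "rect" ([left, top, right, bottom] in pixels, round what is visible of it).
The state is a dict: "time": time; "qpos": joint angles; "qvel": joint speeds; "tau": joint torques, N m; "position": TCP position; "tool_rot": TCP orientation; "wrist_force": force on the tool from outside, world axes, zero at the start; "wrist_torque": the same for the moment, N m; "gripper_width": finger opening in m; "grasp_force": force on a finger pad.
Only numpy, scipy, OpenCV 4.12 (cv2) and the standard library are available. Lean on these libraries where they do the work, as an engineer would, in place of code of your own. Each camera call takes 0.05 s, during which the arm holds its last target. There are 200 camera calls.

## Task

Set the wooden model staircase down flat in the channel of the pinning jig, tall back towards the sprung stop and still clear of it, then slide it along until you feel the stop and press its back against the plate with a steady 8 N or so (pointer between the two white lines, 5 to 11 N) for at least three seconds. Finish while still holding it pressed like that, because I am going to drive the pins: do not let go or ease off. Never ram the stop to the end of its spring, and do not knock over or shift the bottles, the cup and the figure round about.

Things in the scene. Friction and masses are not known exactly. Their poses are not given: they have to be found in the camera images.
- stair: wooden model staircase, 66 mm long (x), 36 mm wide (y), 75 to 160 g. Origin: centre of the underside. Three steps of 22 mm: 24 mm high (x -33 to -11), 40 mm (x -11 to 11), 56 mm (x 11 to 33). +x points to the tall flat back face at x = 33 mm. Bearing down on the floor adds friction that hides the stop: slide it lightly (it may float 1 or 2 mm). Starts yawed within 80 degrees of straight ahead
- jig: pinning jig, fixed: plywood base 220 x 90 mm (x -120 to 100), 10 mm thick, on the desk (part of it over the thin cutting mat). Origin: its underside, y = 0 in mid channel. Two dark rails along x (-115 to 40) leave a channel 43 mm wide, floor at z = 10 mm; above z = 18 mm the rails lean outward; tops at z = 27 mm, rails 63 mm over their outsides. +x is the way to push, towards the stop
- stop_plate: steel plate of the sprung stop, upright across the channel, 38 mm wide, top 58 mm above the desk. Origin: on the channel's floor below its front face, at jig x = 0 to 25 mm (differs each time); axes as the jig. It slides to +x against a spring and springs back: 1 N moves it off, then 0.5 N more per mm (8 N at 14 mm), end of spring at 34 mm (18 N)
- pointer (a point): rear end of the thin flat steel pointer that runs back from the stop plate, near its top, over the black housing behind it (at rest its end is at the housing edge); it moves with the plate. Between the two white lines on the housing (plate moved 8 to 20 mm) the push is 5 to 11 N
- instant_glue: bystander, loose: small glue bottle with a red cap, 20 mm wide, 82 mm high. Origin: centre of the underside
- cork_figure3: bystander, loose: painted figure on a cork, 26x32 mm, 90 mm high. Origin: centre of the underside
- paint_pot9: bystander, loose: round paint pot with a white cap, 41x35 mm, 52 mm high. Origin: centre of the underside
- paint_dropper3: bystander, loose: green dropper bottle, 26 mm wide, 82 mm high. Origin: centre of the underside
- mix_cup3: bystander, loose: clear small mixing cup, 45 mm wide, 36 mm high. Origin: centre of the underside
Mind the look-alikes: they are no part of the job. What is shaped like the stair but blue or red is not meant.

How it is judged:
On the way, in this order (a step that is already met when the one before it is completed fails the run):
1. the staircase lies flat in the channel, tall back towards the stop and clear of it (z of stair in the frame of jig below 0.016 m and y of stair in the frame of jig between -0.006 and 0.006 m and angle between the x axis of stair and the x axis of jig, either way round below 0.15 rad and angle between stair's own z axis and vertical below 0.1 rad and contact force between stair and stop_plate below 0.5 N and x of stop_plate in the frame of stair above 0.036 m), for 0.2 s.
2. its back is pressed against the plate with 5 to 11 N, steadily for three seconds (z of stair in the frame of jig below 0.016 m and y of stair in the frame of jig between -0.006 and 0.006 m and angle between the x axis of stair and the x axis of jig, either way round below 0.15 rad and angle between stair's own z axis and vertical below 0.1 rad and contact force between stair and stop_plate between 5 and 11 N and x of stop_plate in the frame of stair between 0.028 and 0.037 m and contact force between the fingers and stair above 0.5 N and linear speed of stair below 0.01 m/s), for 3 s.
At the end, for the whole second after the job is handed in: The staircase lies flat in the channel (on the floor within about 6 mm, 6 mm of the middle, 0.15 rad of straight), its tall back on the plate, the fingers on it, at rest and pressed against the plate with 5 to 11 N through the last second (all of step 2); the arm keeps its last pose, push and grip.
It fails at once if the stop was rammed to the end of its spring (over 20 N) (contact force between stair and stop_plate above 20 N).
It fails at once if a bystander was moved more than 30 mm or tipped (distance of any of instant_glue, cork_figure3, paint_pot9, paint_dropper3, mix_cup3 from where it was at the start of the episode above 0.03 m or angle between any of instant_glue, cork_figure3, paint_pot9, paint_dropper3, mix_cup3's own z axis and vertical above 0.5 rad).
It also fails if it takes over 54 s, if anything falls off the work surface, if the arm or the gripper's body presses on something with over 40 N, if the wrist force passes 120 N, or if a joint passes its speed limit or range.

## Working session

There is one attempt and no reset: what is moved stays moved. The work goes in short steps, Python scripts to look and compute and a tool call to move; the robot and the scene stay as the last step left them, time stands still between calls to the robot, and variables do not carry over. Pictures are saved under pics/ and viewed, at most 10 in all, crops included, and the job is handed in when it is done.

Besides the shell and the picture viewer there is one more tool, called after "Call:" as a command line: name --argument value ..., lists and objects as JSON in quotes. apply_moves: Moves the arm, as the interface text tells. Its arguments: {"type":"object","properties":{"motion":{"type":"array"},"newtons":{"type":"number"}},"required":["motion"]}

```bash
mkdir -p pics
cat > h.py <<'E'
from cell import *
import numpy as np, cv2
def snap(c,fn=None):
    m=camera_model(c); im=camera(c)
    if fn: cv2.imwrite('pics/'+fn,im[:,:,::-1])
    return im,m
def proj(m,P):
    T=np.linalg.inv(m['T']); p=T[:3,:3]@np.asarray(P,float)+T[:3,3]; p=m['K']@p; return p[:2]/p[2]
def ray(m,uv,z):
    d=m['T'][:3,:3]@np.linalg.inv(m['K'])@np.array([uv[0],uv[1],1.]); o=m['T'][:3,3]
    return o+d*(z-o[2])/d[2]
E
python3 - <<'E'
from h import *
for c in ['scene','top']:
    im,m=snap(c,c+'0.png'); print(c,m['T'].round(3).tolist(),m['K'].round(0).tolist())
    for n in ['stair','jig','stop_plate','pointer','instant_glue','cork_figure3','paint_pot9','paint_dropper3','mix_cup3']:
        for r in spot_in(c,n)[:3]:
            R=r['rect']; print(n,np.round(R).tolist(),round(r['conf'],2),ray(m,[(R[0]+R[2])/2,(R[1]+R[3])/2],0.02)[:2].round(3))
print(state())
E
```

```text
scene [[-0.972, 0.151, -0.18, 0.73], [0.235, 0.671, -0.703, 0.842], [0.015, -0.726, -0.688, 0.84], [0.0, 0.0, 0.0, 1.0]] [[535.0, 0.0, 330.0], [0.0, 535.0, 245.0], [0.0, 0.0, 1.0]]
stair [238.0, 162.0, 266.0, 194.0] 0.67 [ 0.653 -0.28 ]
stair [230.0, 249.0, 263.0, 276.0] 0.63 [0.704 0.02 ]
stair [266.0, 186.0, 298.0, 217.0] 0.61 [ 0.594 -0.17 ]
jig [283.0, 233.0, 389.0, 296.0] 0.92 [0.517 0.067]
jig [230.0, 220.0, 242.0, 251.0] 0.15 [ 0.717 -0.071]
stop_plate [288.0, 246.0, 327.0, 282.0] 0.51 [0.577 0.051]
pointer [285.0, 246.0, 326.0, 282.0] 0.64 [0.581 0.051]
instant_glue [417.0, 307.0, 432.0, 338.0] 0.68 [0.389 0.258]
cork_figure3 [392.0, 341.0, 404.0, 383.0] 0.67 [0.469 0.332]
cork_figure3 [317.0, 342.0, 335.0, 367.0] 0.24 [0.592 0.286]
paint_pot9 [315.0, 338.0, 334.0, 369.0] 0.82 [0.594 0.284]
paint_dropper3 [230.0, 216.0, 242.0, 253.0] 0.78 [ 0.717 -0.075]
mix_cup3 [355.0, 320.0, 376.0, 347.0] 0.75 [0.508 0.257]
top [[-0.015, -0.981, 0.194, 0.321], [-1.0, 0.012, -0.015, 0.062], [0.012, -0.194, -0.981, 1.157], [0.0, 0.0, 0.0, 1.0]] [[513.0, 0.0, 314.0], [0.0, 513.0, 251.0], [0.0
[... 604 characters left out ...]
: array([-1.27462987e+00,  4.90885015e-01,  1.55892215e+00,  1.26758503e-05,
        1.09170929e+00, -1.05619906e-01]), 'qvel': array([ 4.71900477e-04, -7.85748669e-05, -1.12450481e-03,  1.45726322e-03,
       -1.01898128e-03,  1.06625754e-04]), 'tau': array([-7.92073151e-04, -6.12484860e+01, -2.58434200e+01,  6.93480950e-02,
        4.45453136e-02, -2.04528959e-05]), 'position': array([ 0.24442788, -0.57522602,  0.21466262]), 'tool_rot': array([3.73924204e-05, 9.79889321e-01, 1.99541767e-01, 9.22342865e-06]), 'wrist_force': array([ 0.86810233, -0.34820505, -0.25873193]), 'wrist_torque': array([-0.00151539, -0.00153493,  0.00887088]), 'grasp_force': 0.0, 'gripper_width': 0.09512915748935527}
```

Run:
```python
import cv2,numpy as np
a=cv2.imread('pics/top0.png')[150:330,270:480]; b=cv2.imread('pics/scene0.png')[150:310,220:400]
a=cv2.resize(a,(400*210//180,400),interpolation=cv2.INTER_CUBIC)
a=cv2.resize(cv2.imread('pics/top0.png')[150:330,270:480],(700,600),interpolation=cv2.INTER_CUBIC); cv2.imwrite('pics/topc.png',a)
cv2.imwrite('pics/scc.png',cv2.resize(b,(675,600),interpolation=cv2.INTER_CUBIC))
```

```text
(no output)
```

View pics/topc.png

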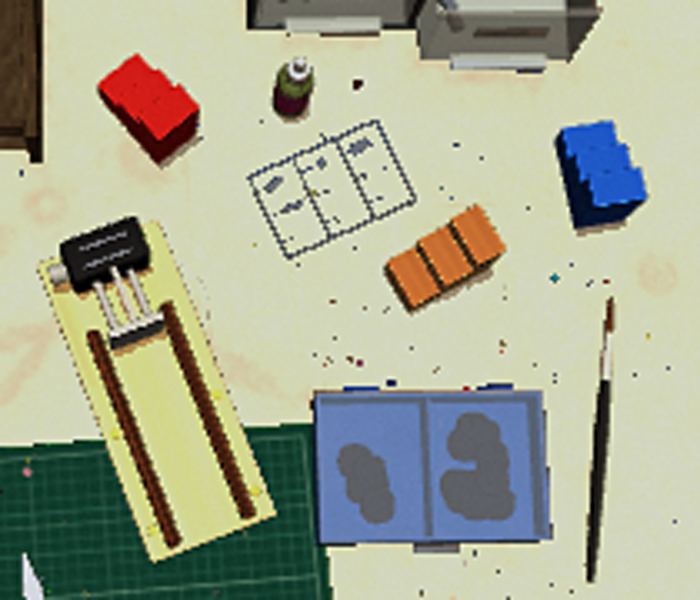

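View pics/scc.png

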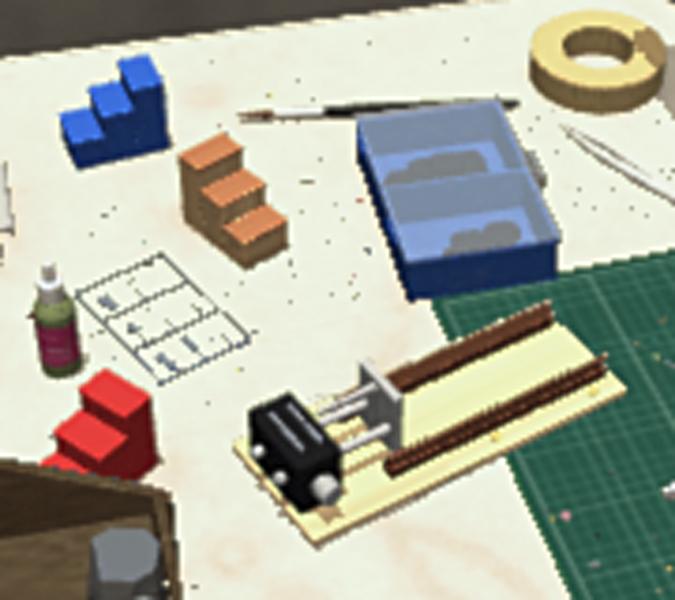

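The wooden (orange-brown) stair lies between the printed card and the blue look-alike, at full-image pixel (402,229) in the top view. Its tall end points up-right, i.e. +x, −y. The jig's stop end is up-left, yawed about +21°. I'll go above the stair with the wrist camera.

Call:
apply_moves --motion '[[[0, 32, -18.5, -5.7, 0], [0, 32, -18.5, -5.7, 0], [0, 32, -18.5, -5.7, 0], [0, 32, -18.5, -5.7, 0], [0, 32, -18.5, -5.7, 0], [0, 32, -18.5, -5.7, 0], [0, 32, -18.5, -5.7, 0], [0, 32, -18.5, -5.7, 0], [0, 32, -18.5, -5.7, 0], [0, 32, -18.5, -5.7, 0], [0, 32, -18.5, -5.7, 0], [0, 32, -18.5, -5.7, 0]]]' --newtons 20

```text
time: 2.0
position: [0.5119, -0.219, 0.2835]
tool_rot: [0.0, 0.98, 0.2, 0.0]
wrist_force: [0.1, -0.3, -0.4]
gripper_width: 0.0948
grasp_force: 0.0
```

Call:
apply_moves --motion '[[[0, 32, -18.5, -5.7, 0], [0, 32, -18.5, -5.7, 0], [0, 0, 0, 0, -0.12], [0, 0, 0, 0, -0.12], [0, 0, 0, 0, -0.12], [0, 0, 0, 0, -0.12], [0, 0, 0, 0, -0.12], [0, 0, 0, 0, -0.12], [0, 0, 0, 0, -0.12], [0, 0, 0, 0, -0.12], [0, 0, 0, 0, -0.12], [0, 0, 0, 0, -0.12]]]'

```text
time: 3.0
position: [0.5555, -0.1616, 0.2945]
tool_rot: [0.0, 0.694, 0.72, -0.0]
wrist_force: [0.4, -0.7, 1.3]
gripper_width: 0.0949
grasp_force: 0.0
```

Call:
apply_moves --motion '[[[0, 0, 0, 0, -0.12], [0, 0, 0, 0, -0.12], [0, 0, 0, 0, -0.12], [0, 0, 0, 0, -0.12], [0, 0, 0, 0, 0]]]'

```text
time: 3.42
position: [0.5555, -0.1616, 0.2945]
tool_rot: [0.0, 0.503, 0.864, -0.0]
wrist_force: [0.5, -0.3, -0.8]
gripper_width: 0.0949
grasp_force: 0.0
```

Run:
```python
from h import *
s=state();print(s['time'],s['position'],s['tool_rot'],s['qpos'])
im,m=snap('wrist','w1.png');print(m['T'].round(3).tolist(),m['K'].tolist())
for n in ['stair','jig','stop_plate']:
    for r in spot_in('wrist',n)[:3]: print(n,r)
```

```text
3.4167 [ 0.55546277 -0.16164392  0.29445678] [ 5.96389577e-05  5.03028310e-01  8.64269931e-01 -4.29031544e-05] [-3.97301306e-01  3.53520595e-01  1.56585251e+00 -1.06959578e-04
  1.22211238e+00 -9.13862868e-01]
[[0.869, 0.475, 0.136, 0.517], [0.494, -0.836, -0.239, -0.094], [-0.0, 0.275, -0.962, 0.464], [0.0, 0.0, 0.0, 1.0]] [[371.3901638598764, 0.0, 317.95023174919703], [0.0, 371.3901638598764, 240.19898471292518], [0.0, 0.0, 1.0]]
stair {'rect': [333.9, 184.6, 366.8, 250.3], 'conf': 0.83}
stair {'rect': [320.1, 288.2, 381.0, 330.3], 'conf': 0.6}
jig {'rect': [273.4, 0.4, 469.6, 79.3], 'conf': 0.83}
jig {'rect': [406.1, 0.7, 464.1, 40.5], 'conf': 0.55}
stop_plate {'rect': [402.1, 0.0, 462.6, 44.8], 'conf': 0.57}
```

View pics/w1.png

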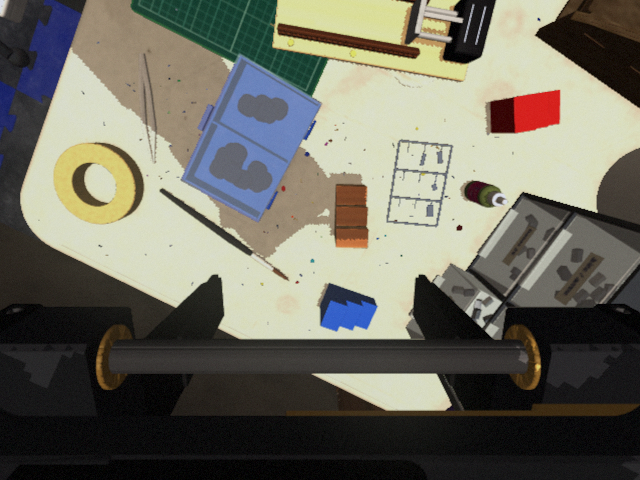

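The wrist view shows the wooden stair at about (351,216), nearly in line with the tool. The jig is at the top edge (270–470, 0–80). I'll fit the stair model to its mask in all three views.

```bash
cat >> h.py <<'E'
from scipy.optimize import minimize
S=4
def boxes(bs,p):
    x,y,z,a=p; c,s=np.cos(a),np.sin(a)
    for b in bs:
        P=np.array([[X,Y,Z] for X in b[:2] for Y in b[2:4] for Z in b[4:]])
        yield np.c_[x+c*P[:,0]-s*P[:,1],y+s*P[:,0]+c*P[:,1],z+P[:,2]]
def sil(m,bs,p,roi):
    o=np.zeros(((roi[3]-roi[1])*S,(roi[2]-roi[0])*S),np.uint8)
    for P in boxes(bs,p):
        q=np.array([proj(m,k) for k in P])
        q=((q+.5-np.array(roi[:2]))*S)-.5
        cv2.fillConvexPoly(o,cv2.convexHull(np.round(q*16).astype(np.int32)),1,shift=4)
    return o
def iou_loss(p,views,bs):
    t=0
    for m,mask,roi in views:
        o=sil(m,bs,p,roi); M=cv2.resize(mask,(o.shape[1],o.shape[0]),interpolation=cv2.INTER_LINEAR)>127
        o=o>0; t+=1-(o&M).sum()/max(1,(o|M).sum())
    return t/len(views)
def fit(p0,views,bs,step=(.008,.008,.003,.1)):
    p=np.array(p0,float)
    for k in range(3):
        sx=np.vstack([p]+[p+np.eye(4)[i]*step[i]/(k+1) for i in range(4)])
        p=minimize(iou_loss,p,args=(views,bs),method='Nelder-Mead',options=dict(initial_simplex=sx,maxiter=250,xatol=1e-5,fatol=1e-5)).x
    return p,iou_loss(p,views,bs)
STAIR=[(-.033,-.011,-.018,.018,0,.024),(-.011,.011,-.018,.018,0,.040),(.011,.033,-.018,.018,0,.056)]
def orange(im,roi):
    h=cv2.cvtColor(im,cv2.COLOR_RGB2HSV); k=(((h[:,:,0]<=20)&(h[:,:,1]>110)&(h[:,:,2]>40))*255).astype(np.uint8)[roi[1]:roi[3],roi[0]:roi[2]]
    n,l,st,_=cv2.connectedComponentsWithStats(k); i=1+np.argmax(st[1:,4]); return ((l==i)*255).astype(np.uint8)
E
python3 - <<'E'
from h import *
V=[];out=[]
for c,f,roi in [('top','top0',[376,204,427,254]),('scene','scene0',[258,178,306,225]),('wrist','w1',[322,170,382,264])]:
    im=cv2.imread(f'pics/{f}.png')[:,:,::-1].copy(); m=camera_model(c); M=orange(im,roi); V.append((m,M,roi))
    print(c,(M>0).sum())
p,l=fit([.596,-.156,0,np.radians(-60)],V,STAIR); print('all',p.round(4),np.degrees(p[3]),l)
for i in range(3):
    q,l=fit(p,V[:i]+V[i+1:],STAIR); print('without',i,q.round(4),np.degrees(q[3]),l, iou_loss(p,[V[i]],STAIR))
    m,M,roi=V[i]; o=sil(m,STAIR,p,roi); M=cv2.resize(M,o.shape[::-1]); out.append(cv2.resize(np.dstack([o*255,M,M*0]),(260,300)))
cv2.imwrite('pics/fit1.png',np.hstack(out))
E
```

```text
top 592
scene 477
wrist 1950
all [ 5.9810e-01 -1.5610e-01 -6.0000e-04 -1.0761e+00] -61.65531252941164 0.149609478141737
without 0 [ 0.5975 -0.156  -0.0032 -1.0843] -62.127605587278 0.1836584205335885 0.0642083291919292
without 1 [ 0.5985 -0.1563 -0.0023 -1.0722] -61.43505047228241 0.06320604353763726 0.3166726169225277
without 2 [ 0.5984 -0.1559 -0.     -1.0732] -61.48846114171716 0.18774279900584734 0.06794748831075414
```

View pics/fit1.png

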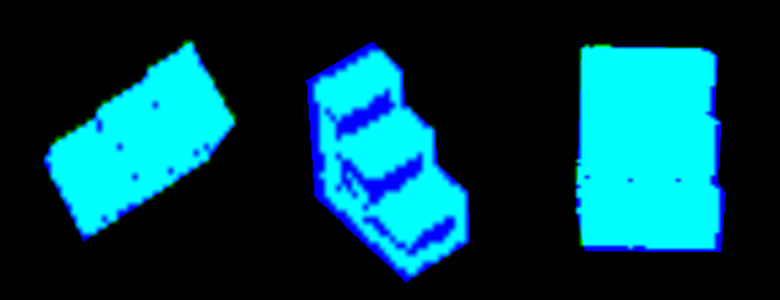

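The silhouette fit agrees in all three views: stair at (0.598, −0.156), yaw −61.6°, z≈0. Next I check how close the grey boxes are, and fit the jig's corners.

Run:
```python
from h import *
m=camera_model('wrist')
for uv in [(470,262),(408,325),(525,195)]:
    print(uv,ray(m,uv,0).round(3),ray(m,uv,.08).round(3))
t=camera_model('top')
for uv in [(38,262),(160,220),(275,515),(153,562)]:
    print(uv,ray(t,(270+(uv[0]-1.5)*.3,150+(uv[1]-1.5)*.3),.01).round(4))
print('rails')
for uv in [(96,335),(170,303),(250,515),(173,545)]:
    print(uv,ray(t,(270+(uv[0]-1.5)*.3,150+(uv[1]-1.5)*.3),.027).round(4))
```

```text
(470, 262) [ 0.772 -0.138  0.   ] [ 0.728 -0.131  0.08 ]
(408, 325) [ 0.751 -0.256  0.   ] [ 0.711 -0.228  0.08 ]
(525, 195) [ 0.781 -0.032  0.   ] [ 0.735 -0.043  0.08 ]
(38, 262) [0.6038 0.1202 0.01  ]
(160, 220) [0.6328 0.0356 0.01  ]
(275, 515) [ 0.4274 -0.0383  0.01  ]
(153, 562) [0.3972 0.0441 0.01  ]
rails
(96, 335) [0.5486 0.0804 0.027 ]
(170, 303) [0.57   0.0302 0.027 ]
(250, 515) [ 0.426  -0.0202  0.027 ]
(173, 545) [0.407 0.031 0.027]
```

Call:
apply_moves --motion '[[[0, -14, 20, 0, 0.021], [0, -14.3, 20.2, 0, 0], [0, 0, 0, 35, 0], [0, 0, 0, 35, 0], [0, 0, 0, 35, 0], [0, 0, 0, 35, 0], [0, 0, 0, 20, 0], [0, 0, 0, 0, 0]]]'

```text
time: 4.28
position: [0.6025, -0.1665, 0.13]
tool_rot: [-0.004, 0.516, 0.857, -0.001]
wrist_force: [-0.6, 0.8, 0.4]
gripper_width: 0.0956
grasp_force: 0.0
```

Call:
apply_moves --motion '[[[0, -1.6, 1.1, 30, 0], [0, 0, 0, 30, 0], [0, 0, 0, 28, 0], [0, 0, 0, 15, 0], [0, 0, 0, 5, 0], [0, 0, 0, 0, 0]]]'

```text
time: 4.78
position: [0.6063, -0.1682, 0.0266]
tool_rot: [-0.0, 0.515, 0.857, -0.0]
wrist_force: [-0.2, 0.1, -0.2]
gripper_width: 0.0949
grasp_force: 0.0
```

Run:
```python
from h import *
im,m=snap('wrist','w2.png'); s=state(); print(s['position'],s['tool_rot'],s['wrist_force'])
for i in range(1): cv2.imwrite('pics/w2c.png',im[150:450,120:520,::-1])
```

```text
[ 0.60673926 -0.16836614  0.02759434] [6.01017932e-04 5.14835453e-01 8.57288802e-01 6.37817924e-05] [0.19107592 0.20605612 0.66818089]
```

View pics/w2c.png

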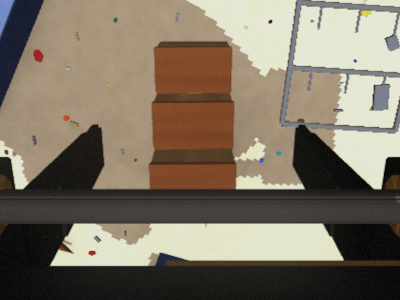

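The stair lies between the open fingers, about 2 mm off centre. Small correction, then close.

Call:
apply_moves --motion '[[[0, 2, -1.8, 5, 0], [0, 0, 0, 0, 0], [1, 0, 0, 0, 0], [1, 0, 0, 0, 0], [1, 0, 0, 0, 0], [1, 0, 0, 0, 0], [1, 0, 0, 0, 0], [1, 0, 0, 0, 0], [1, 0, 0, 0, 0], [1, 0, 0, 0, 0], [1, 0, 0, 0, 0], [1, 0, 0, 0, 0]]]' --newtons 25

```text
time: 5.83
position: [0.6035, -0.1672, 0.0214]
tool_rot: [0.0, 0.514, 0.857, -0.0]
wrist_force: [0.5, -1.2, -0.5]
gripper_width: 0.036
grasp_force: 25.0
```

Call:
apply_moves --motion '[[[1, 0, 0, -15, 0], [1, 0, 0, -25, 0], [1, 0, 0, -25, 0], [1, 0, 0, -20, 0], [1, 29, -2, -3, 0], [1, 29, -2, -3, 0], [1, 29, -2, -3, 0], [1, 29, -2, -3, 0], [1, 29, -2, -3, 0], [1, 29, -2, -3, 0], [1, 29, -2, 0, 0], [1, 27, -3, 0, 0]]]'

```text
time: 6.83
position: [0.4793, 0.0289, 0.1246]
tool_rot: [0.0, 0.514, 0.858, 0.0]
wrist_force: [0.6, -0.3, -1.5]
gripper_width: 0.0359
grasp_force: 25.0
```

Call:
apply_moves --motion '[[[1, 0, 0, 0, -0.119], [1, 0, 0, 0, -0.119], [1, 0, 0, 0, -0.119], [1, 0, 0, 0, -0.119], [1, 0, 0, 0, -0.119], [1, 0, 0, 0, -0.119], [1, 0, 0, 0, -0.119], [1, 0, 0, 0, -0.119], [1, 0, 0, 0, -0.119], [1, 0, 0, 0, -0.119], [1, 0, 0, 0, -0.119], [1, 0, 0, 0, -0.119]]]'

```text
time: 7.83
position: [0.4802, 0.0277, 0.1244]
tool_rot: [-0.0, -0.176, 0.984, -0.0]
wrist_force: [-0.4, 1.3, -1.1]
gripper_width: 0.0359
grasp_force: 25.0
```

Call:
apply_moves --motion '[[[1, 0, 0, 0, 0], [1, 0, 0, 0, 0], [1, 0, 0, 0, 0]]]'

```text
time: 8.08
position: [0.4802, 0.0278, 0.1244]
tool_rot: [-0.0, -0.171, 0.985, -0.0]
wrist_force: [1.2, 0.8, -1.0]
gripper_width: 0.0357
grasp_force: 25.0
```

Run:
```python
from h import *
s=state();print(s['time'],s['position'],s['tool_rot'],s['qpos'],s['gripper_width'],s['wrist_force'])
im,m=snap('wrist','w3.png'); snap('scene','s3.png'); snap('top','t3.png')
```

```text
8.0833 [0.48023659 0.02776464 0.1244035 ] [-2.34819632e-05 -1.70747324e-01  9.85314848e-01 -1.96616393e-05] [-7.96488388e-02  4.16527936e-01  2.00358684e+00 -7.53405625e-05
  7.21513594e-01 -1.99356476e+00] 0.035692168778784936 [ 1.16341898  0.77760634 -1.04463021]
```

View pics/w3.png

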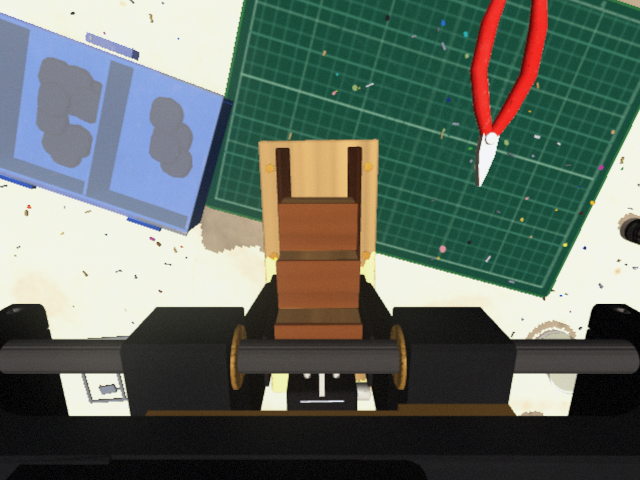

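The wrist camera looks back along the channel. The base's rear corners are at (259,142) and (379,139), the rail ends lie between columns 277 and 361, and the held stair is well in line. I'll refine the jig pose from this view.

Run:
```python
from h import *
from scipy.optimize import least_squares
m=camera_model('wrist'); t=camera_model('top')
J=lambda p,q:np.array([p[0]+np.cos(p[2])*q[0]-np.sin(p[2])*q[1],p[1]+np.sin(p[2])*q[0]+np.cos(p[2])*q[1],q[2]])
c=lambda u,v:(270+(u-1.5)*.3,150+(v-1.5)*.3)
obs=[(t,c(38,262),(.1,.045,.01)),(t,c(160,220),(.1,-.045,.01)),(t,c(275,515),(-.12,-.045,.01)),(t,c(153,562),(-.12,.045,.01)),
(m,(259,142),(-.12,-.045,.01)),(m,(379,139),(-.12,.045,.01)),]
f=lambda p,o:np.concatenate([(proj(k,J(p,q))-uv)*k_w for (k,uv,q) in o for k_w in [1]])
for name,o in [('all',obs),('top',obs[:4])]:
    r=least_squares(f,[.5247,.0438,.35],args=(o,),x_scale=[.1,.1,1]); p=r.x; print(name,p.round(4),np.degrees(p[2]),r.fun.round(1))
    if name=='all': P=p
s=state(); d=s['position'][:2]-P[:2]; a=P[2]; w=s['tool_rot']
print('tcp in jig',d@[np.cos(a),np.sin(a)],d@[-np.sin(a),np.cos(a)],'tool yaw',np.degrees(2*np.arctan2(w[2],w[1]))%360-180)
for z,l in [(.027,'rail inner'),]:
    for uv in [(290,148),(348,148),(277,148),(361,148)]:
        q=ray(m,uv,z)[:2]-P[:2]; print(uv,q@[np.cos(a),np.sin(a)],q@[-np.sin(a),np.cos(a)])
# edge columns
g=cv2.cvtColor(cv2.imread('pics/w3.png'),cv2.COLOR_BGR2GRAY)
for r in (155,175,190): print(r,g[r,254:384].tolist())
b=camera_model('top')
for n in ['stop_plate','pointer']:
  for r in spot_in('top',n)[:1]: print(n,r)
```

```text
all [0.5242 0.0449 0.3519] 20.164541301311424 [-0.6  0.5 -0.7 -0.3  0.2  0.1 -0.8  0.5 -1.3 -1.   0.6  1.2]
top [0.5247 0.0438 0.3481] 19.942728718025677 [-0.   0.2 -0.  -0.5  0.5  0.  -0.5  0.3]
tcp in jig -0.04715016658948886 -0.0009834507050220688 tool yaw 19.781161772933416
(290, 148) -0.11541132971820914 -0.02006024145301446
(348, 148) -0.11514720760582595 0.020395146997936903
(277, 148) -0.11547051833107755 -0.029126117474743432
(361, 148) -0.11508799664857977 0.02946444549146834
155 [67, 71, 77, 76, 70, 126, 165, 178, 183, 180, 184, 181, 180, 183, 181, 181, 179, 179, 177, 175, 179, 123, 49, 48, 48, 52, 46, 40, 37, 40, 41, 37, 45, 43, 42, 70, 151, 178, 178, 182, 185, 182, 185, 184, 183, 183, 183, 183, 184, 187, 190, 189, 191, 193, 190, 191, 192, 189, 186, 184, 184, 182, 178, 179, 180, 180, 182, 181, 182, 184, 184, 183, 187, 188, 187, 186, 182, 181, 181, 181, 183, 184, 186, 189, 193, 194, 195, 195, 199, 197, 198, 199, 199, 144, 52, 41, 36, 40, 39, 36, 36, 37, 37, 45, 46, 45, 35, 72, 148, 178, 175, 171, 172, 171, 176, 176, 186, 189, 190, 191, 193, 192, 184, 167, 126, 88, 79, 73, 
[... 539 characters left out ...]
, 169, 176, 177, 180, 185, 189, 191, 190, 190, 188, 174, 118, 61, 69, 76, 70, 64, 62]
190 [65, 70, 69, 69, 71, 65, 66, 127, 168, 176, 180, 178, 180, 180, 181, 181, 179, 182, 178, 175, 178, 176, 155, 96, 46, 47, 55, 48, 44, 43, 43, 45, 47, 43, 47, 45, 67, 143, 175, 177, 180, 184, 182, 184, 181, 182, 180, 179, 183, 183, 185, 190, 192, 191, 193, 188, 187, 187, 187, 184, 184, 183, 179, 177, 178, 181, 180, 184, 180, 182, 184, 183, 184, 184, 183, 184, 183, 183, 178, 176, 179, 180, 185, 186, 191, 192, 194, 194, 197, 195, 195, 196, 197, 136, 31, 35, 42, 40, 42, 41, 37, 38, 39, 48, 46, 41, 53, 136, 178, 172, 170, 171, 172, 175, 175, 180, 185, 192, 190, 190, 190, 186, 165, 113, 61, 61, 58, 60, 58, 60]
```

Jig pose: (0.524, 0.0445), yaw 20.1°. The tool is within 1 mm and 0.4° of the channel. Now lower it in.

Call:
apply_moves --motion '[[[1, 0, 0.6, 20, -0.004], [1, 0, 0, 25, 0], [1, 0, 0, 20, 0], [1, 0, 0, 12, 0], [1, 0, 0, 7, 0], [1, 0, 0, 3, 0], [1, 0, 0, 2, 0], [1, 0, 0, 0, 0], [1, 0, 0, 0, 0]]]'

```text
time: 9.08
position: [0.4804, 0.0283, 0.036]
tool_rot: [0.0, -0.175, 0.985, -0.0]
wrist_force: [0.7, 0.4, -1.4]
gripper_width: 0.0355
grasp_force: 25.0
```

Call:
apply_moves --motion '[[[1, 0, 0, 1, 0], [1, 0, 0, 0, 0], [1, 0, 0, 0, 0]]]'

```text
time: 9.33
position: [0.4802, 0.0283, 0.0347]
tool_rot: [0.0, -0.175, 0.985, -0.0]
wrist_force: [-0.2, 0.1, -1.2]
gripper_width: 0.0358
grasp_force: 25.0
```

Run:
```python
from h import *
s=state();print(s['time'],s['position'],s['wrist_force'],s['wrist_torque'])
im,m=snap('scene','s4.png'); t,_=snap('top','t4.png')
a=cv2.resize(im[220:310,275:400],(800,576),interpolation=cv2.INTER_CUBIC)[:,:,::-1]
cv2.imwrite('pics/s4c.png',a)
```

```text
9.3333 [0.48022292 0.02831779 0.0347274 ] [-0.19686769  0.08439666 -1.19354375] [ 0.06145658 -0.13330651  0.04397621]
```

View pics/s4c.png

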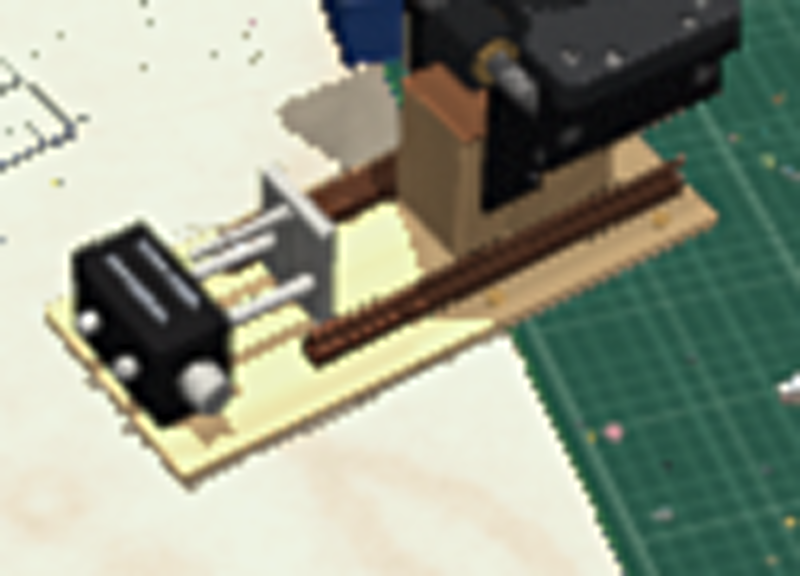

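The stair sits upright between the rails with its tall back facing the plate, clear by about 4 cm. Now I feel for the floor, gently.

Call:
apply_moves --motion '[[[1, 0, 0, 1, 0], [1, 0, 0, 0, 0], [1, 0, 0, 0, 0]]]'

```text
time: 9.68
position: [0.4801, 0.0283, 0.0334]
tool_rot: [-0.0, -0.175, 0.985, -0.0]
wrist_force: [0.2, -0.6, -1.3]
gripper_width: 0.0356
grasp_force: 25.0
```

Call:
apply_moves --motion '[[[1, 0, 0, 1, 0], [1, 0, 0, 0, 0], [1, 0, 0, 0, 0]]]'

```text
time: 9.93
position: [0.48, 0.0283, 0.0323]
tool_rot: [-0.0, -0.175, 0.985, -0.0]
wrist_force: [0.0, 0.0, -0.9]
gripper_width: 0.036
grasp_force: 25.0
```

Call:
apply_moves --motion '[[[1, 0, 0, 0.5, 0], [1, 0, 0, 0, 0], [1, 0, 0, 0, 0]]]'

```text
time: 10.18
position: [0.4801, 0.0283, 0.0319]
tool_rot: [-0.0, -0.175, 0.985, -0.0]
wrist_force: [1.2, -0.4, -1.0]
gripper_width: 0.0356
grasp_force: 25.0
```

Call:
apply_moves --motion '[[[1, -5, 0, 0, 0], [1, -5, 0, 0, 0], [1, -5, 0, 0, 0], [1, -5, 0, 0, 0], [1, 0, 0, 0, 0], [1, 0, 0, 0, 0]]]'

```text
time: 10.68
position: [0.499, 0.0353, 0.0318]
tool_rot: [0.0, -0.175, 0.985, -0.0]
wrist_force: [0.6, 0.8, -1.6]
gripper_width: 0.0362
grasp_force: 25.0
```

```bash
cat >> h.py <<'E'
def jigs():
    s=state(); a=.351; d=s['position'][:2]-[.5245,.0443]; f=s['wrist_force']
    print(round(s['time'],2),'tcp jig',(d@[np.cos(a),np.sin(a)]*1e3).round(1),(d@[-np.sin(a),np.cos(a)]*1e3).round(1),'z',(s['position'][2]*1e3).round(1),'F along',(f[0]*np.cos(a)+f[1]*np.sin(a)).round(2),'lat',(-f[0]*np.sin(a)+f[1]*np.cos(a)).round(2),'z',f[2].round(2),s['wrist_torque'].round(3))
E
python3 -c "
from h import *
jigs()"
```

```text
10.68 tcp jig -27.0 0.3 z 31.8 F along 0.83 lat 0.52 z -1.57 [ 0.169 -0.088  0.046]
```

Call:
apply_moves --motion '[[[1, -1.5, 0, 0, 0], [1, -1.5, 0, 0, 0], [1, -1.5, 0, 0, 0], [1, -1.5, 0, 0, 0], [1, -1.5, 0, 0, 0], [1, -1.5, 0, 0, 0], [1, 0, 0, 0, 0], [1, 0, 0, 0, 0]]]'

```text
time: 11.35
position: [0.5073, 0.0383, 0.0319]
tool_rot: [-0.0, -0.175, 0.985, -0.0]
wrist_force: [0.2, 0.1, -1.8]
gripper_width: 0.0358
grasp_force: 25.0
```

Call:
apply_moves --motion '[[[1, -1.5, 0, 0, 0], [1, -1.5, 0, 0, 0], [1, -1.5, 0, 0, 0], [1, -1, 0, 0, 0], [1, 0, 0, 0, 0], [1, 0, 0, 0, 0]]]'

```text
time: 11.85
position: [0.5125, 0.0402, 0.0319]
tool_rot: [-0.0, -0.175, 0.985, -0.0]
wrist_force: [0.1, -0.1, -0.4]
gripper_width: 0.0362
grasp_force: 25.0
```

```bash
python3 -c "
from h import *
jigs()"
```

```text
11.85 tcp jig -12.7 0.3 z 31.9 F along 0.1 lat -0.13 z -0.42 [ 0.129 -0.139 -0.047]
```

Call:
apply_moves --motion '[[[1, -1.5, 0, 0, 0], [1, -1.5, 0, 0, 0], [1, -1.5, 0, 0, 0], [1, -1.5, 0, 0, 0], [1, 0, 0, 0, 0], [1, 0, 0, 0, 0]]]'

```text
time: 12.35
position: [0.5182, 0.0423, 0.0319]
tool_rot: [0.0, -0.175, 0.985, -0.0]
wrist_force: [0.4, 0.0, -1.2]
gripper_width: 0.0359
grasp_force: 25.0
```

Call:
apply_moves --motion '[[[1, -1.5, 0, 0, 0], [1, -1.5, 0, 0, 0], [1, -1, 0, 0, 0], [1, 0, 0, 0, 0], [1, 0, 0, 0, 0]]]'

```text
time: 12.77
position: [0.5219, 0.0436, 0.0319]
tool_rot: [-0.0, -0.175, 0.985, -0.0]
wrist_force: [-0.5, 0.2, -1.1]
gripper_width: 0.0359
grasp_force: 25.0
```

Call:
apply_moves --motion '[[[1, -1.5, 0, 0, 0], [1, -1.5, 0, 0, 0], [1, -1, 0, 0, 0], [1, 0, 0, 0, 0], [1, 0, 0, 0, 0]]]'

```text
time: 13.18
position: [0.5256, 0.045, 0.0319]
tool_rot: [-0.0, -0.175, 0.985, -0.0]
wrist_force: [-0.7, 0.9, -2.0]
gripper_width: 0.0351
grasp_force: 25.0
```

```bash
python3 -c "
from h import *
jigs()"
```

```text
13.18 tcp jig 1.3 0.3 z 31.9 F along -0.33 lat 1.05 z -2.02 [ 0.13  -0.161  0.027]
```

Call:
apply_moves --motion '[[[1, -1, 0, 0, 0], [1, -1, 0, 0, 0], [1, -1, 0, 0, 0], [1, 0, 0, 0, 0], [1, 0, 0, 0, 0]]]'

```text
time: 13.6
position: [0.5283, 0.046, 0.0319]
tool_rot: [-0.0, -0.175, 0.985, -0.0]
wrist_force: [-0.8, -0.4, -1.3]
gripper_width: 0.0358
grasp_force: 25.0
```

Call:
apply_moves --motion '[[[1, -1, 0, 0, 0], [1, -1, 0, 0, 0], [1, -1, 0, 0, 0], [1, 0, 0, 0, 0], [1, 0, 0, 0, 0]]]'

```text
time: 14.02
position: [0.5311, 0.0471, 0.0319]
tool_rot: [-0.0, -0.175, 0.985, -0.0]
wrist_force: [-2.6, -1.6, -0.5]
gripper_width: 0.0359
grasp_force: 25.0
```

```bash
python3 -c "
from h import *
jigs()"
```

```text
14.02 tcp jig 7.2 0.3 z 31.9 F along -3.01 lat -0.6 z -0.55 [-0.123  0.399  0.12 ]
```

The stop is felt (−3 N). I'll press on to about 8 N.

Call:
apply_moves --motion '[[[1, -1, 0, 0, 0], [1, -1, 0, 0, 0], [1, -1, 0, 0, 0], [1, -1, 0, 0, 0], [1, -1, 0, 0, 0], [1, -1, 0, 0, 0], [1, 0, 0, 0, 0], [1, 0, 0, 0, 0], [1, 0, 0, 0, 0]]]'

```text
time: 14.77
position: [0.5365, 0.0491, 0.0319]
tool_rot: [-0.0, -0.175, 0.985, -0.0]
wrist_force: [-5.5, -2.0, 1.2]
gripper_width: 0.0359
grasp_force: 25.0
```

```bash
python3 -c "
from h import *
for i in range(6): jigs(); camera('top')"
```

```text
14.77 tcp jig 12.9 0.4 z 31.9 F along -5.87 lat 0.06 z 1.19 [-0.282  0.826  0.107]
14.82 tcp jig 12.9 0.4 z 31.9 F along -6.26 lat -0.33 z 2.98 [-0.278  0.747  0.091]
14.87 tcp jig 12.9 0.4 z 31.9 F along -5.12 lat -0.51 z 1.5 [-0.254  0.814  0.026]
14.92 tcp jig 12.9 0.3 z 31.9 F along -5.95 lat -0.96 z 1.89 [-0.282  0.806  0.08 ]
14.97 tcp jig 12.9 0.4 z 31.9 F along -5.2 lat -0.75 z 0.99 [-0.32   0.868  0.058]
15.02 tcp jig 12.9 0.4 z 31.9 F along -5.71 lat -0.49 z 1.59 [-0.321  0.859  0.072]
```

Call:
apply_moves --motion '[[[1, -1, 0, 0, 0], [1, -1, 0, 0, 0], [1, -1, 0, 0, 0], [1, -1, 0, 0, 0], [1, -0.5, 0, 0, 0], [1, 0, 0, 0, 0], [1, 0, 0, 0, 0], [1, 0, 0, 0, 0]]]'

```text
time: 15.73
position: [0.5403, 0.0505, 0.0318]
tool_rot: [-0.001, -0.175, 0.985, 0.0]
wrist_force: [-7.2, -4.0, 3.3]
gripper_width: 0.0354
grasp_force: 25.0
```

Run:
```python
from h import *
for i in range(6): jigs(); camera('top')
im,m=snap('scene','s5.png')
a=cv2.resize(im[220:310,275:400],(800,576),interpolation=cv2.INTER_CUBIC)[:,:,::-1]
cv2.imwrite('pics/s5c.png',a)
```

```text
15.73 tcp jig 17.0 0.4 z 31.8 F along -8.15 lat -1.28 z 3.33 [-0.419  1.082  0.092]
15.78 tcp jig 17.0 0.4 z 31.9 F along -8.41 lat -1.35 z 3.04 [-0.463  1.121  0.069]
15.83 tcp jig 17.0 0.4 z 31.9 F along -8.51 lat -0.76 z 3.38 [-0.449  1.128  0.057]
15.88 tcp jig 17.0 0.4 z 31.9 F along -7.68 lat -0.29 z 2.79 [-0.511  1.105  0.142]
15.93 tcp jig 17.0 0.4 z 31.9 F along -7.0 lat -1.27 z 3.22 [-0.497  1.142  0.043]
15.98 tcp jig 17.0 0.4 z 31.8 F along -7.52 lat -1.36 z 2.72 [-0.492  1.121  0.114]
```

View pics/s5c.png

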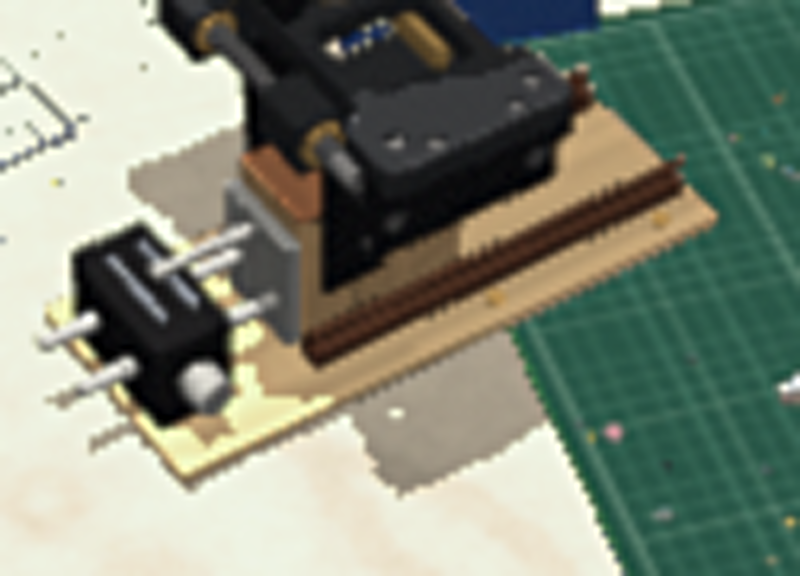

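The pointer's end at crop pixel (157,268) is just past the first white line. Allowing for some floor friction, that means about 6–7 N on the plate. I add 2.5 mm, then hold.

Call:
apply_moves --motion '[[[1, -0.5, 0, 0, 0], [1, -0.5, 0, 0, 0], [1, -0.5, 0, 0, 0], [1, -0.5, 0, 0, 0], [1, -0.5, 0, 0, 0], [1, 0, 0, 0, 0], [1, 0, 0, 0, 0], [1, 0, 0, 0, 0], [1, 0, 0, 0, 0], [1, 0, 0, 0, 0], [1, 0, 0, 0, 0], [1, 0, 0, 0, 0]]]'

```text
time: 17.08
position: [0.5425, 0.0513, 0.0318]
tool_rot: [-0.001, -0.175, 0.985, 0.0]
wrist_force: [-8.3, -3.7, 3.5]
gripper_width: 0.0361
grasp_force: 25.0
```

Run:
```python
from h import *
for i in range(4): jigs(); camera('top')
im,m=snap('scene','s6.png')
cv2.imwrite('pics/s6c.png',cv2.resize(im[245:290,275:335],(800,600),interpolation=cv2.INTER_CUBIC)[:,:,::-1])
```

```text
17.08 tcp jig 19.3 0.4 z 31.8 F along -9.04 lat -0.61 z 3.54 [-0.548  1.267  0.124]
17.13 tcp jig 19.3 0.4 z 31.8 F along -8.01 lat -1.79 z 3.23 [-0.579  1.233  0.101]
17.18 tcp jig 19.3 0.4 z 31.8 F along -8.37 lat -0.5 z 4.27 [-0.548  1.296  0.183]
17.23 tcp jig 19.3 0.4 z 31.8 F along -8.11 lat -0.84 z 3.02 [-0.613  1.26   0.146]
```

View pics/s6c.png

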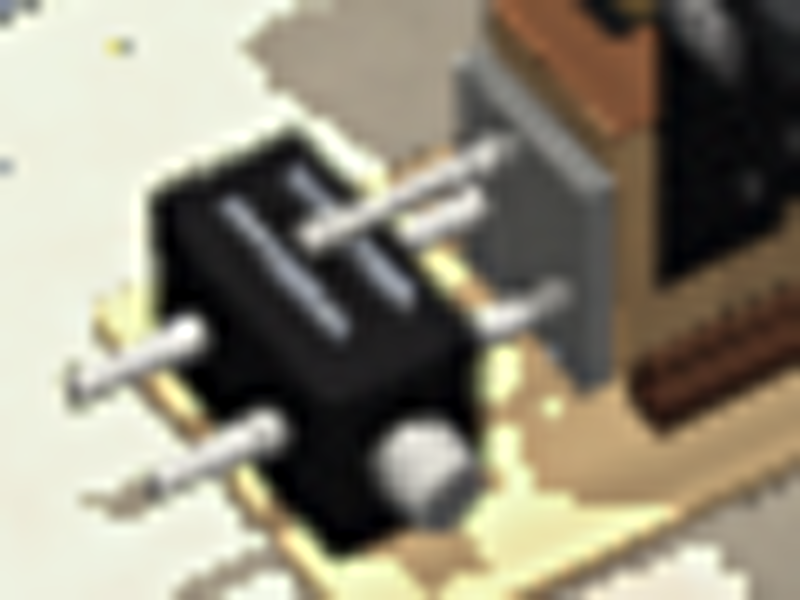

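The pointer's end at (308,235) sits between the two white lines. Hold for over three seconds.

Call:
apply_moves --motion '[[[1, 0, 0, 0, 0], [1, 0, 0, 0, 0], [1, 0, 0, 0, 0], [1, 0, 0, 0, 0], [1, 0, 0, 0, 0], [1, 0, 0, 0, 0], [1, 0, 0, 0, 0], [1, 0, 0, 0, 0], [1, 0, 0, 0, 0], [1, 0, 0, 0, 0], [1, 0, 0, 0, 0], [1, 0, 0, 0, 0]]]'

```text
time: 18.33
position: [0.5425, 0.0513, 0.0318]
tool_rot: [-0.001, -0.175, 0.985, 0.0]
wrist_force: [-8.0, -5.1, 3.7]
gripper_width: 0.0357
grasp_force: 25.0
```

Call:
apply_moves --motion '[[[1, 0, 0, 0, 0], [1, 0, 0, 0, 0], [1, 0, 0, 0, 0], [1, 0, 0, 0, 0], [1, 0, 0, 0, 0], [1, 0, 0, 0, 0], [1, 0, 0, 0, 0], [1, 0, 0, 0, 0], [1, 0, 0, 0, 0], [1, 0, 0, 0, 0], [1, 0, 0, 0, 0], [1, 0, 0, 0, 0]]]'

```text
time: 19.33
position: [0.5425, 0.0514, 0.0318]
tool_rot: [-0.001, -0.175, 0.985, 0.0]
wrist_force: [-8.3, -4.2, 3.4]
gripper_width: 0.0355
grasp_force: 25.0
```

Call:
apply_moves --motion '[[[1, 0, 0, 0, 0], [1, 0, 0, 0, 0], [1, 0, 0, 0, 0], [1, 0, 0, 0, 0], [1, 0, 0, 0, 0], [1, 0, 0, 0, 0], [1, 0, 0, 0, 0], [1, 0, 0, 0, 0], [1, 0, 0, 0, 0], [1, 0, 0, 0, 0], [1, 0, 0, 0, 0], [1, 0, 0, 0, 0]]]'

```text
time: 20.33
position: [0.5425, 0.0513, 0.0318]
tool_rot: [-0.001, -0.175, 0.985, 0.0]
wrist_force: [-8.0, -3.6, 4.1]
gripper_width: 0.0358
grasp_force: 25.0
```

Call:
apply_moves --motion '[[[1, 0, 0, 0, 0], [1, 0, 0, 0, 0], [1, 0, 0, 0, 0], [1, 0, 0, 0, 0], [1, 0, 0, 0, 0], [1, 0, 0, 0, 0], [1, 0, 0, 0, 0], [1, 0, 0, 0, 0], [1, 0, 0, 0, 0], [1, 0, 0, 0, 0], [1, 0, 0, 0, 0], [1, 0, 0, 0, 0]]]'

```text
time: 21.33
position: [0.5425, 0.0513, 0.0318]
tool_rot: [-0.001, -0.175, 0.985, 0.0]
wrist_force: [-7.8, -4.0, 2.0]
gripper_width: 0.0359
grasp_force: 25.0
```

Run:
```python
from h import *
jigs()
print(job_done())
```

```text
21.33 tcp jig 19.3 0.4 z 31.8 F along -8.7 lat -1.08 z 2.03 [-0.605  1.26   0.112]
the job is handed in; nothing more can be done
None
```

The staircase is flat in the channel with its back on the stop plate, still gripped and pressed at about 8 N; the pointer was between the white lines before a steady hold of over 4 s, and I handed in without easing off (no verdict came back).

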